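# Roll the foam can out of the door's way and shut the mirror cabinet

## Task

The can of shaving foam lies on its side in the way of the open mirrored cabinet door. With the fingertips on its top, roll it (do not drag, pinch or lift it) away from the cabinet and stop it in the gap beyond the door's swing, before it touches the trimmer or anything else standing there. Then push the door fully shut, without the door touching the can and without disturbing the other things on the counter.

Things in the scene. Friction and masses are not known exactly. Their poses are not given: they have to be found in the camera images.
- can: Bare aluminium shaving foam can with a grey cap, lying on its side: a cylinder 50 mm across, 150 mm long, 150 to 290 g. Origin on its axis, half-way along, 25 mm above the counter; own x along the axis to the cap; z up at the start, it turns about x as it rolls. Starts 90 to 150 mm out from the cabinet, near parallel to its front. Let go at 0.2 m/s it rolls on some 40 mm; left at rest it stays.
- cabinet: White cabinet fixed on the counter, 400 mm wide, 150 deep, 300 high. Origin on the counter straight below the door's hinge axis, in the plane of the carcass front; its x runs along the front (carcass from x = 0 to 400 mm), its y points straight out of the front. The door covers x = 0 to 240 mm; the rest is an open shelf bay.
- cab_door (a joint): Angle of the mirrored swing door, rad: 0 fully shut (a stop); starts at 1.36 to 1.50, about square to the front; at most 1.9. Panel 240 mm from hinge to free edge, 16 mm thick, 12 to 300 mm above the counter: it sweeps a 240 mm circle about the hinge. Open by a, it points along (cos a, sin a) in the cabinet's x, y. Slightly stiff: 1 N at the free edge moves it; it stays where it is left.
- door_hinge (a point): Point on the door's hinge axis (vertical), 275 mm above the counter.
- door_push (a point): Point on the door's mirror (outer) face, 160 mm from the hinge axis, 275 mm above the counter, 25 mm below the top edge; moves with the door. Its y points out of the mirror face (push along -y to shut), its x from the hinge to the free edge. A small knob stands 22 mm out of this face, 220 mm from the hinge and only 140 mm above the counter.
- trimmer: Matte black beard trimmer lying flat, 165 mm long (along its x), 42 mm wide, 34 mm high; origin at the middle of its underside. It lies about parallel to the can, beyond it as seen from the cabinet.
- guard_comb: Clear plastic guard comb, 45 x 40 x 22 mm; origin at the middle of its underside.
- steel_mirror: Round stainless steel hand mirror lying flat: disc 136 mm across centred 55 mm along its x from the origin, handle 137 mm long to -x, 8 mm thick; origin on its underside.
- cup: Grey ceramic cup standing upright, 76 mm across the rim, 92 mm high; origin at the centre of its underside.
- wax_tin: Flat round metal tin of beard wax, 74 mm across, 41 mm high; origin at the centre of its underside. Either the tin or the cup stands next to the trimmer, the other farther off.
- oil_bottle: Small amber dropper bottle standing upright, 32 mm across, 92 mm high, just past the end of the trimmer; origin at the centre of its underside.
- soap_dish: White soap dish with a bar of soap, 130 x 90 x 34 mm; origin at the centre of its underside.
Not all that is in view belongs to the job. What is shaped like the can but purple or red is not meant.

How it is judged (in metres and radians):
On the way, in this order (a step that is already met when the one before it is completed fails the run):
1. The can is rolling: it has turned half over after half a turn's travel, not slid (angle between can's own z axis and vertical above 2.6 rad and distance of can from where it was at the start of the episode between 0.05 and 0.108 m), for 0.02 s.
2. The can lies at rest beyond the door's swing, let go (y of can in the frame of cabinet between 0.24 and 0.36 m and linear speed of can below 0.02 m/s and height (world z) of can between 0.02 and 0.032 m and angle between can's own x axis and vertical between 1.5 and 1.65 rad and contact force between the fingers and can below 0.1 N), for 0.2 s.
3. The door is pushed fully shut (value of joint cab_door below 0.05 rad), for 0.2 s.
At the end, for the whole second after the job is handed in: The door is shut (within 0.05 rad) and still; the can lies flat on the counter, at rest, its middle 240 to 360 mm out from the cabinet's front (outside the door's 240 mm swing, short of the trimmer) (y of can in the frame of cabinet between 0.24 and 0.36 m and linear speed of can below 0.02 m/s and height (world z) of can between 0.02 and 0.032 m and angle between can's own x axis and vertical between 1.5 and 1.65 rad and value of joint cab_door below 0.05 rad and velocity of joint cab_door below 0.05 rad/s); the robot touches nothing.
It fails at once if The can is lifted or an end of it raised (height (world z) of can above 0.04 m or angle between can's own x axis and vertical below 1.4 rad or angle between can's own x axis and vertical above 1.742 rad).
It fails at once if The fingers work on the lower half of the can (shoved or pinched from its sides) instead of its top (contact force between the fingers and can above 0.5 N and height (world z) of the grasp point below 0.04 m).
It fails at once if The door strikes the can (contact force between cab_door and can above 0.5 N).
It fails at once if The can bumps into one of the things on the counter (contact force between can and trimmer above 0.3 N or contact force between can and guard_comb above 0.3 N or contact force between can and steel_mirror above 0.3 N or contact force between can and cup above 0.3 N or contact force between can and wax_tin above 0.3 N or contact force between can and oil_bottle above 0.3 N or contact force between can and soap_dish above 0.3 N).
It fails at once if Another thing on the counter is pushed away by more than 20 mm or tipped over (distance of any of trimmer, guard_comb, steel_mirror, cup, wax_tin, oil_bottle, soap_dish from where it was at the start of the episode above 0.02 m or angle between any of trimmer, guard_comb, steel_mirror, cup, wax_tin, oil_bottle, soap_dish's own z axis and vertical above 0.3 rad).
It also fails if it takes over 67 s, if anything falls off the work surface, if the arm or the gripper's body presses on something with over 40 N, if the wrist force passes 120 N, or if a joint passes its speed limit or range.

## Robot

A 7-joint arm with a two-finger parallel gripper is mounted at the origin on the work surface. World frame = base frame: x ahead of the robot, y to its left, z up, the work surface at z = 0. Lengths are in m, angles in degrees, forces in N, time in s.
With the tool pointing down it reaches from about 0.425 to 1.025 m from the base axis. Payload 3.6 kg.
Tool frame: the origin (TCP) lies at the centre of the arm's flange, where the gripper is bolted on; the fingertips stand 173 mm ahead of it and the grasp point (between the pads) lies 155 mm ahead of it; z points along the fingers, y is the line along which they close (so a half turn about z gives the same grasp; the last joint's range is limited). The gripper opens to 85 mm and grips with 20 to 120 N. Pads are 22 mm wide; open, the fingers measure 114 mm over their backs; the gripper's body (76 mm by 85 mm) begins 54 mm behind the grasp point. The pads swing forward as they close: fully open they stand 13 mm farther back than shut.
Start: joints at [-5.357, 33.873, 2.773, 92.16, -1.908, 54.013, -1.931], TCP at [0.725, 0, 0.405] pointing down, gripper open.
Joint ranges: [-153.93, 153.93], [-27.13, 128.08], [-72.61, 78.16], [10.71, 143.7], [-87.88, 267.88], [4.46, 118.87], [-176.78, 176.78]. Speed limits (degrees/s): [147.25, 147.25, 180, 180, 180, 180, 180].

## Interface

Orientations are given as a 3x3 rotation matrix whose columns are the frame's x, y, z axes.
In Python, from cell import manip, optics, ticket gives the robot as it stands.
- The arm moves only by the tool move_arm, never from a script. Its argument "increments" is a list of rows, each an object with "slide": the shift along the tool's x, y, z in mm, a list of three; "dr": the turn, a rotation vector about the tool's x, y, z in rad, a list of three; "grip": the closure, from 0 (fully open) to 1 (shut). A call has 1 to 5 rows; each row shifts and turns the commanded pose from where the row before left it, along the tool's axes as they then stand; what a row does not reach is not made up. A row lasts 1/10 s, in which the tool goes at most 50 mm and 8.59 degrees, less where a joint would pass 70% of its speed; a pose out of reach is approached as far as the arm can. A call with a gripper value outside its range is refused whole. The fingers move at their own pace and stop on an object; the grip force is fixed at half the most. Time passes only in rows, so rows that do not move let the fingers close. It gives the time, the measured TCP pose, the force, the opening and the grip force at its end, in the units of the state.
- manip.observe(): the state, without advancing time (a new reading comes with each control period).
- optics.grab_frame(name): name is "scene" or "side" or "wrist"; returns a dict with "pixels" (420x560x3 uint8, blue, green, red), "fx", "fy", "cx", "cy" (pixels), "xyz" and "rotation" of the camera in the world; the wrist camera has in their place "mount" (4x4, takes a point from camera to tool coordinates, whose origin is the TCP and whose axes are the flange's). Camera axes: x right, y up, looking along -z (the intrinsics and any distortion apply to the point x, -y, -z); pixel columns grow to the right and rows downward; lengths in m; the calibration is good to about 2 mm. The wrist camera is an equidistant fisheye: a pixel r from the principal point sees the ray r / f radians off the axis. A picture is of the moment at which its call begins: read the wrist's pose just before it. There is no depth.
- ticket.sign_off(): hands the job in; it is judged then, once.
The state is a dict: "clock": time; "joint_positions": joint angles; "qd": joint speeds; "tau": joint torques, N m; "position": TCP position; "tool_rot": TCP orientation; "force": force on the tool from outside, world axes, zero at the start; "wrist_torque": the same for the moment, N m; "width": finger opening in m; "finger_force": force on a finger pad.
Only numpy, scipy, OpenCV 4.12 (cv2) and the standard library are available. Lean on these libraries where they do the work, as an engineer would, in place of code of your own. Each camera call takes 0.05 s, during which the arm holds its last target. There are 200 camera calls.

## Working session

There is one attempt and no reset: what is moved stays moved. The work goes in short steps, Python scripts to look and compute and a tool call to move; the robot and the scene stay as the last step left them, time stands still between calls to the robot, and variables do not carry over. Pictures are saved under pics/ and viewed, at most 10 in all, crops included, and the job is handed in when it is done.

Besides the shell and the picture viewer there is one more tool, called as a command line: name --argument value ..., lists and objects as JSON in quotes. move_arm: Moves the arm, as the interface text tells. Its arguments: {"type":"object","properties":{"increments":{"type":"array","items":{"type":"object","properties":{"slide":{"type":"array","items":{"type":"number"}},"dr":{"type":"array","items":{"type":"number"}},"grip":{"type":"number"}}}}},"required":["increments"]}

```bash
mkdir -p pics; cat > h.py <<'E'
import numpy as np, cv2
from cell import manip, optics, ticket
def grab(n):
    s=manip.observe(); f=optics.grab_frame(n); f['s']=s; return f
def ray(f,u,v):
    d=np.array([(u-f['cx'])/f['fx'],-(v-f['cy'])/f['fy'],-1.0]); return np.array(f['xyz']),np.array(f['rotation'])@d
def plane(f,u,v,z):
    o,d=ray(f,u,v); return o+d*(z-o[2])/d[2]
def proj(f,p):
    c=np.array(f['rotation']).T@(np.array(p)-f['xyz']); return f['cx']-f['fx']*c[0]/c[2], f['cy']+f['fy']*c[1]/c[2]
E
python3 - <<'E'
from h import *
a=grab('scene');b=grab('side')
for n,f in(('scene',a),('side',b)):
    cv2.imwrite(f'pics/{n}0.png',f['pixels']); print(n,f['xyz'],np.round(f['rotation'],3).tolist(),f['fx'],f['fy'],f['cx'],f['cy'],[k for k in f])
s=a['s'];print(s['clock'],s['position'],s['tool_rot'],s['force'],s['width'])
E
```

```text
scene [1.10595263 0.68999909 1.0496223 ] [[-0.759, -0.454, 0.467], [0.651, -0.505, 0.567], [-0.022, 0.734, 0.679]] 490.509214320509 490.509214320509 280.9056237989811 201.24016264994688 ['pixels', 'fx', 'fy', 'cx', 'cy', 'xyz', 'rotation', 's']
side [0.17325771 0.76291126 0.85894802] [[-0.923, 0.252, -0.29], [-0.384, -0.581, 0.717], [0.012, 0.774, 0.634]] 424.16939311360517 424.16939311360517 279.96343882470535 212.87677788320815 ['pixels', 'fx', 'fy', 'cx', 'cy', 'xyz', 'rotation', 's']
0.0 [7.24548669e-01 8.16046880e-06 4.03557106e-01] [[-9.50089980e-05  9.99997615e-01 -2.18217601e-03]
 [ 9.99999987e-01  9.47220831e-05 -1.31584041e-04]
 [-1.31377027e-04 -2.18218848e-03 -9.99997610e-01]] [-0.47286239  0.70192332 -0.16854845] 0.08522883386690891
```

View pics/scene0.png

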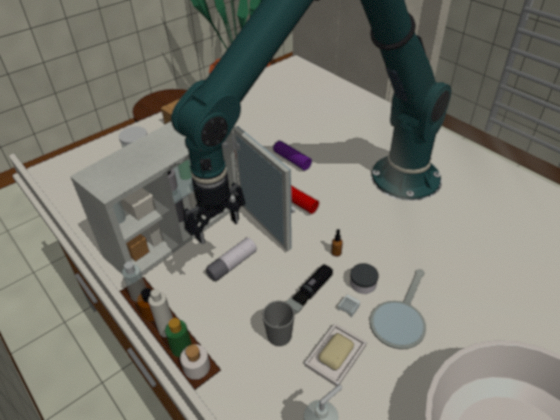

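View pics/side0.png

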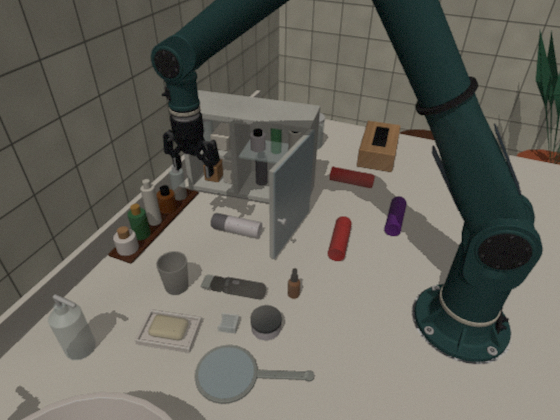

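The can is at scene (232,258) and side (237,225): bare metal with a grey cap. Lookalikes are red at scene (302,200) / side (340,238), purple at scene (292,155) / side (396,215), and red at side (352,178), none of which is meant. Next, a close crop to confirm this and to find the cabinet and door corners.

```bash
python3 - <<'E'
from h import *
a=cv2.imread('pics/scene0.png');b=cv2.imread('pics/side0.png')
A=cv2.resize(a[120:350,70:350],None,fx=2.6,fy=2.6,interpolation=cv2.INTER_CUBIC)
B=cv2.resize(b[85:325,140:340],None,fx=2.5*1,fy=2.5,interpolation=cv2.INTER_CUBIC)
def grid(I,x0,y0,k,step=20):
    for x in range(-(-x0//step)*step,x0+int(I.shape[1]/k),step): cv2.line(I,(int((x-x0)*k),0),(int((x-x0)*k),6),(0,0,255),1);cv2.putText(I,str(x),(int((x-x0)*k),16),0,.35,(0,0,255),1)
    for y in range(-(-y0//step)*step,y0+int(I.shape[0]/k),step): cv2.line(I,(0,int((y-y0)*k)),(6,int((y-y0)*k)),(0,0,255),1);cv2.putText(I,str(y),(8,int((y-y0)*k)+4),0,.35,(0,0,255),1)
grid(A,70,120,2.6);grid(B,140,85,2.5)
A=cv2.convertScaleAbs(A,alpha=1.5,beta=10);B=cv2.convertScaleAbs(B,alpha=1.5,beta=10)
cv2.imwrite('pics/sc1.png',A);cv2.imwrite('pics/sd1.png',B)
E
```

```text
(no output)
```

View pics/sc1.png

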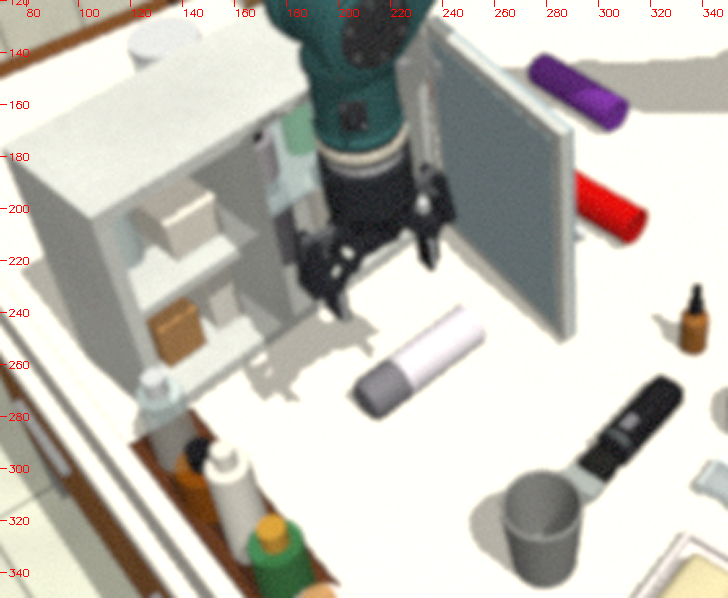

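View pics/sd1.png

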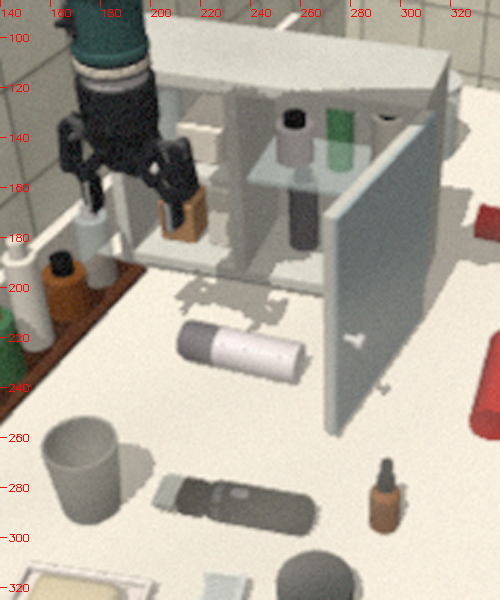

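```bash
cat >> h.py <<'E'
def load(n):
    import pickle; return pickle.load(open(n,'rb'))
def tri(f,p,g,q):
    o1,d1=ray(f,*p);o2,d2=ray(g,*q)
    A=np.stack([d1,-d2],1);t=np.linalg.lstsq(A,o2-o1,rcond=None)[0]
    a=o1+t[0]*d1;b=o2+t[1]*d2; return (a+b)/2,np.linalg.norm(a-b)
E
python3 - <<'E'
from h import *
import pickle
a=grab('scene');b=grab('side');pickle.dump((a,b),open('f0.pkl','wb'))
S=lambda x,y:(70+x/2.6,120+y/2.6); D=lambda x,y:(140+x/2.5,85+y/2.5)
np.set_printoptions(precision=4,suppress=True)
print('cab farfront top',plane(a,*S(92,218),.3),'bottom',plane(a,*S(132,442),0))
print('door free top',plane(a,*S(562,128),.3),plane(a,*S(575,131),.3),'bot',plane(a,*S(555,332),.012),plane(a,*S(572,342),.012))
print('side free top',plane(b,*D(329,218),.3),plane(b,*D(339,217),.3),'bot',plane(b,*D(325,432),.012),plane(b,*D(335,437),.012))
print('side hinge',plane(b,*D(432,113),.3), 'cab front-right top',plane(b,*D(440,80),.3),'cab front left top?',plane(b,*D(120,60),.3))
print('tri door',tri(a,S(562,128),b,D(329,218)))
print('can tri',tri(a,S(420,362),b,D(241,350)))
for f,k,F in((a,'scene',S),(b,'side',D)):
    pts={'scene':[(355,385),(380,415),(485,330),(460,306)],'side':[(178,340),(185,322),(300,382),(304,350)]}[k]
    for p in pts: print(k,p,plane(f,*F(*p),.025))
print('can scene centre',plane(a,*S(420,362),.03),'side',plane(b,*D(241,350),.03))
print('trimmer side',[plane(b,*D(*p),.017) for p in((152,502),(165,475),(315,515),(300,535))])
print('trimmer scene',[plane(a,*S(*p),.017) for p in((660,378),(682,400),(600,495),(570,470))])
print('cup side base',plane(b,*D(90,515),0),'rim',plane(b,*D(80,440),.092))
print('bottle',plane(b,*D(385,528),0),plane(a,*S(694,350),0))
E
```

```text
cab farfront top [ 0.892  -0.1949  0.3   ] bottom [ 0.9276 -0.2072  0.    ]
door free top [ 0.507  -0.0139  0.3   ] [ 0.501  -0.0024  0.3   ] bot [ 0.5132 -0.0246  0.012 ] [ 0.509  -0.0015  0.012 ]
side free top [ 0.5053 -0.0015  0.3   ] [ 0.4973 -0.0068  0.3   ] bot [ 0.5106 -0.0022  0.012 ] [0.4973 0.0006 0.012 ]
side hinge [ 0.4838 -0.2349  0.3   ] cab front-right top [ 0.5013 -0.3132  0.3   ] cab front left top? [ 0.8638 -0.2084  0.3   ]
tri door (array([ 0.5078, -0.0114,  0.2973]), np.float64(0.0074705696801813295))
can tri (array([ 0.6538, -0.0789,  0.0233]), np.float64(0.001152584115772147))
scene (355, 385) [ 0.7233 -0.0981  0.025 ]
scene (380, 415) [ 0.7264 -0.0487  0.025 ]
scene (485, 330) [ 0.5751 -0.068   0.025 ]
scene (460, 306) [ 0.5736 -0.1139  0.025 ]
side (178, 340) [ 0.731  -0.0627  0.025 ]
side (185, 322) [ 0.7402 -0.096   0.025 ]
side (300, 382) [ 0.5644 -0.0531  0.025 ]
side (304, 350) [ 0.5836 -0.1063  0.025 ]
can scene centre [ 0.6565 -0.0746  0.03  ] side [ 0.6499 -0.0713  0.03  ]
trimmer side [array([0.6322, 0.1655, 0.017 ]), array([0.6389, 0.1277, 0.017 ]), array([0.4705, 0.1151, 0.017 ]), array([0.4738, 0.1446, 0.017 ])]
trimmer scene [array([0.4763, 0.1002, 0.017 ]), array([0.4798, 0.136 , 0.017 ]), array([0.6206, 0.1658, 0.017 ]), array([0.623 , 0.1249, 0.017 ])]
cup side base [0.6915 0.194  0.    ] rim [0.6989 0.1769 0.092 ]
bottle [0.4031 0.0894 0.    ] [0.4112 0.0868 0.    ]
```

```bash
python3 - <<'E'
from h import *
np.set_printoptions(precision=4,suppress=True)
f=grab('wrist');print(f['mount'],f['fx'],f['cx'],f['cy'],f['s']['clock']);cv2.imwrite('pics/w0.png',cv2.convertScaleAbs(f['pixels'],alpha=1.3))
a,b=load('f0.pkl')
S=lambda x,y:(70+x/2.6,120+y/2.6); D=lambda x,y:(140+x/2.5,85+y/2.5)
print([plane(a,*S(*p),.3)[:2] for p in((92,218),(305,105))])
print([plane(a,*S(*p),.0)[:2] for p in((190,405),(425,235))])
print([plane(b,*D(*p),.0)[:2] for p in((133,262),(325,294))])
E
```

```text
[[-0.0002  0.9628  0.2702  0.0676]
 [ 1.      0.0001  0.0004 -0.0003]
 [ 0.0003  0.2702 -0.9628  0.0316]
 [ 0.      0.      0.      1.    ]] 325.19226210127806 283.82499494094105 213.42692878400655 0.2
[array([ 0.892 , -0.1949]), array([ 0.6666, -0.2054])]
[array([ 0.8592, -0.2104]), array([ 0.5211, -0.2528])]
[array([ 0.8857, -0.2064]), array([ 0.6172, -0.2456])]
```

View pics/w0.png

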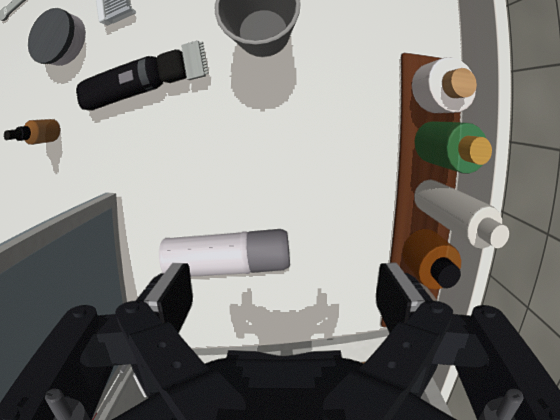

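The wrist view shows the can at (160–290, 231–276), cap to the right, the trimmer at (77–208, 42–108), the cup at (258,25), the bottle at (42,131), the door's free top corner at (115,195) and the cabinet's front edge from (210,347) to (385,332).

```bash
cat >> h.py <<'E'
def wplane(f,u,v,z,s=None):
    s=s or f['s']; x,y=u-f['cx'],v-f['cy']; r=np.hypot(x,y); t=r/f['fx']
    d=np.array([np.sin(t)*x/r,-np.sin(t)*y/r,-np.cos(t)]); M=np.array(f['mount']); R=np.array(s['tool_rot'])
    o=np.array(s['position'])+R@M[:3,3]; d=R@M[:3,:3]@d
    return o+d*(z-o[2])/d[2]
E
python3 - <<'E'
from h import *
np.set_printoptions(precision=4,suppress=True)
f=grab('wrist')
P=lambda n,z,*p:print(n,[wplane(f,*q,z)[:2] for q in p])
P('can edges(z.025)',.025,(160,240),(166,276),(288,270),(288,231))
P('can far long edge',.033,(175,236),(240,232)); P('near',.03,(175,276),(270,272))
P('trimmer near edge',.02,(88,109),(160,86),(207,76)); P('far',.034,(77,86),(150,58),(203,41))
P('cab front bottom',.0,(210,347),(385,332))
P('door top free',.3,(115,195)); P('bottom free',.012,(132,317))
P('door',.3,(60,217),(107,196))
P('cup near',.046,(262,55));P('bottle base',.0,(52,138))
E
```

```text
can edges(z.025) [array([ 0.5754, -0.0631]), array([ 0.5767, -0.1112]), array([ 0.7288, -0.0993]), array([ 0.7286, -0.0506])]
can far long edge [array([ 0.5985, -0.0548]), array([ 0.6753, -0.0492])]
near [array([ 0.5909, -0.108 ]), array([ 0.7078, -0.0995])]
trimmer near edge [array([0.4866, 0.1   ]), array([0.5856, 0.1165]), array([0.6407, 0.1233])]
far [array([0.4797, 0.1288]), array([0.5789, 0.1476]), array([0.6392, 0.1603])]
cab front bottom [array([ 0.6154, -0.2409]), array([ 0.8706, -0.2156])]
door top free [array([0.6819, 0.052 ])]
bottom free [array([ 0.5056, -0.1883])]
door [array([0.662 , 0.0462]), array([0.6794, 0.0518])]
cup near [array([0.7024, 0.1387])]
bottle base [array([0.4066, 0.0702])]
```

move_arm --increments '[{"slide":[0,0,8],"dr":[0,0,0.1489],"grip":1},{"slide":[0,0,8],"dr":[0,0,0.1489],"grip":1},{"slide":[0,0,8],"dr":[0,0,0.1489],"grip":1},{"slide":[0,0,8],"dr":[0,0,0.1489],"grip":1},{"slide":[0,0,8],"dr":[0,0,0.1489],"grip":1}]'

```text
clock: 0.8
position: [0.725, 0.0001, 0.3643]
tool_rot: [[0.682, 0.731, -0.0], [0.731, -0.682, 0.0], [0.0, -0.0, -1.0]]
force: [-0.2, -0.3, -0.1]
width: 0.0121
finger_force: 0.0
```

move_arm --increments '[{"slide":[0,0,8],"dr":[0,0,0.1489],"grip":1},{"slide":[0,0,8],"dr":[0,0,0.1489],"grip":1},{"slide":[0,0,8],"dr":[0,0,0.1489],"grip":1},{"slide":[0,0,8],"dr":[0,0,0.1489],"grip":1},{"slide":[0,0,8],"dr":[0,0,0.1489],"grip":1}]'

```text
clock: 1.3
position: [0.725, 0.0002, 0.3244]
tool_rot: [[0.997, 0.076, 0.0], [0.076, -0.997, 0.0], [0.0, -0.0, -1.0]]
force: [0.6, -0.1, -0.1]
width: -0.0002
finger_force: 0.0
```

move_arm --increments '[{"slide":[-20,22,15]},{"slide":[-20,22,15]},{"slide":[-20,22,20]},{"slide":[-19,21,20]},{"slide":[0,0,14]}]'

```text
invalid input at $.increments[0]: expected keys slide, dr, grip
```

```bash
python3 - <<'E'
from h import *
np.set_printoptions(precision=4,suppress=True)
f=grab('wrist');s=f['s'];print(s['clock'],s['position'],s['force']);cv2.imwrite('pics/w1.png',cv2.convertScaleAbs(f['pixels'],alpha=1.3))
E
```

```text
1.3 [0.725  0.0002 0.3244] [ 0.6218 -0.1035 -0.1046]
```

View pics/w1.png

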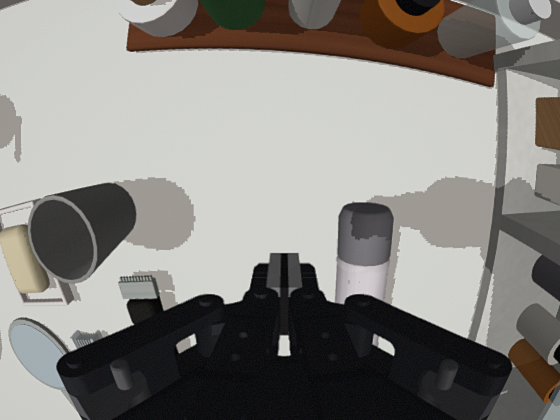

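The wrist view shows closed fingertips at (284,270), the can's cap end at (340–393, 205) with its axis near vertical, and the cabinet's front edge at right. The last move was refused because keys were missing, so I resend it with all of them.

move_arm --increments '[{"slide":[-20,22,15],"dr":[0,0,0],"grip":1},{"slide":[-20,22,15],"dr":[0,0,0],"grip":1},{"slide":[-20,22,20],"dr":[0,0,0],"grip":1},{"slide":[-19,21,20],"dr":[0,0,0],"grip":1},{"slide":[0,0,14],"dr":[0,0,0],"grip":1}]'

```text
clock: 1.85
position: [0.6502, -0.0981, 0.24]
tool_rot: [[0.997, 0.077, -0.004], [0.077, -0.997, -0.003], [-0.004, 0.002, -1.0]]
force: [-0.6, -0.1, 0.2]
width: 0.0
finger_force: 0.0
```

```bash
python3 - <<'E'
from h import *
np.set_printoptions(precision=4,suppress=True)
f=grab('wrist');s=f['s'];print(s['clock'],s['position'],s['force']);cv2.imwrite('pics/w2.png',cv2.convertScaleAbs(f['pixels'],alpha=1.3))
E
```

```text
1.85 [ 0.6502 -0.0981  0.24  ] [-0.5698 -0.1054  0.2167]
```

View pics/w2.png

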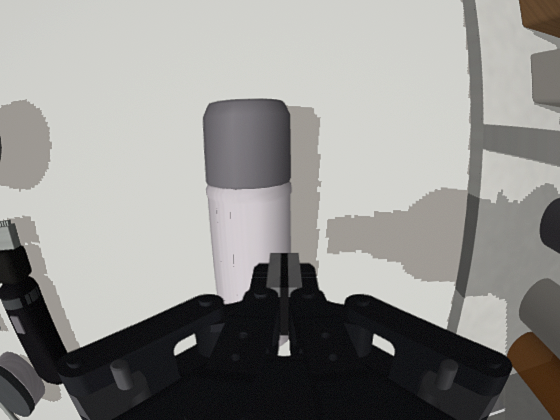

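```bash
python3 - <<'E'
from h import *
np.set_printoptions(precision=4,suppress=True)
f=grab('wrist');s=f['s'];print(s['clock'],s['position'],s['force'])
for r,l,rr in((120,204,290),(180,207.5,291),(250,213,291)):
    a=wplane(f,l,r,.025);b=wplane(f,rr,r,.025);print(a,b,(a+b)/2)
print('cap end',wplane(f,247,99,.04),wplane(f,247,99,.05))
print('cab',[wplane(f,*p,0) for p in((466,10),(480,150),(462,290))])
E
```

```text
1.9 [ 0.6511 -0.0954  0.238 ] [ 0.4795  0.8262 -0.9121]
[ 0.7178 -0.0461  0.025 ] [ 0.7206 -0.0941  0.025 ] [ 0.7192 -0.0701  0.025 ]
[ 0.6836 -0.0497  0.025 ] [ 0.687  -0.0975  0.025 ] [ 0.6853 -0.0736  0.025 ]
[ 0.6405 -0.0537  0.025 ] [ 0.6446 -0.1011  0.025 ] [ 0.6426 -0.0774  0.025 ]
cap end [ 0.7297 -0.0714  0.04  ] [ 0.729  -0.0726  0.05  ]
cab [array([ 0.8193, -0.212 ,  0.    ]), array([ 0.7184, -0.2322,  0.    ]), array([ 0.6069, -0.2451,  0.    ])]
```

move_arm --increments '[{"slide":[0,-10,6],"dr":[0,0,-0.017],"grip":1},{"slide":[0,0,6],"dr":[0,0,0],"grip":1},{"slide":[0,0,0],"dr":[0,0,0],"grip":1}]'

```text
clock: 2.25
position: [0.6531, -0.0809, 0.2282]
tool_rot: [[0.995, 0.102, -0.0], [0.102, -0.995, 0.001], [-0.0, -0.001, -1.0]]
force: [-0.5, -0.5, -0.8]
width: 0.0003
finger_force: 0.0
```

move_arm --increments '[{"slide":[0,0,2],"dr":[0,0,0],"grip":1},{"slide":[0,0,0],"dr":[0,0,0],"grip":1}]'

```text
clock: 2.45
position: [0.6528, -0.083, 0.2268]
tool_rot: [[0.995, 0.099, 0.0], [0.099, -0.995, -0.0], [0.0, 0.0, -1.0]]
force: [-0.3, -0.1, 0.1]
width: 0.0001
finger_force: 0.0
```

move_arm --increments '[{"slide":[0,2,2],"dr":[0,0,0],"grip":1},{"slide":[0,0,0],"dr":[0,0,0],"grip":1}]'

```text
clock: 2.65
position: [0.6527, -0.0858, 0.2247]
tool_rot: [[0.995, 0.098, 0.0], [0.098, -0.995, -0.001], [0.0, 0.001, -1.0]]
force: [-0.5, 0.4, -0.0]
width: 0.0001
finger_force: 0.0
```

move_arm --increments '[{"slide":[0,0,1],"dr":[0,0,0],"grip":1},{"slide":[0,0,0],"dr":[0,0,0],"grip":1}]'

```text
clock: 2.85
position: [0.6527, -0.0853, 0.2236]
tool_rot: [[0.995, 0.098, -0.0], [0.098, -0.995, -0.0], [-0.0, 0.0, -1.0]]
force: [-0.8, 0.2, -0.6]
width: 0.0
finger_force: 0.0
```

move_arm --increments '[{"slide":[0,0,1],"dr":[0,0,0],"grip":1},{"slide":[0,0,0],"dr":[0,0,0],"grip":1}]'

```text
clock: 3.05
position: [0.6528, -0.0857, 0.2235]
tool_rot: [[0.995, 0.098, 0.0], [0.098, -0.995, -0.0], [0.0, 0.0, -1.0]]
force: [-0.7, 0.7, 4.0]
width: 0.0002
finger_force: 2.2
```

move_arm --increments '[{"slide":[0,-10,0],"dr":[0,0,0],"grip":1},{"slide":[0,-18,0],"dr":[0,0,0],"grip":1},{"slide":[0,-14,-8],"dr":[0,0,0],"grip":1},{"slide":[0,0,-6],"dr":[0,0,0],"grip":1}]'

```text
clock: 3.45
position: [0.6485, -0.0383, 0.2364]
tool_rot: [[0.994, 0.105, -0.001], [0.105, -0.994, 0.003], [-0.001, -0.003, -1.0]]
force: [0.8, 1.3, -0.7]
width: 0.0001
finger_force: 0.0
```

```bash
cat >> h.py <<'E'
def can():
    "cap mask in wrist view -> cap edges"
    f=grab('wrist');I=f['pixels'];s=f['s'];np.set_printoptions(precision=4,suppress=True)
    print(s['clock'],s['position'],s['force'])
    g=cv2.convertScaleAbs(I,alpha=1.3);h=cv2.cvtColor(g,cv2.COLOR_BGR2HSV)
    m=((h[...,2]>70)&(h[...,2]<140)).astype(np.uint8);m[250:]=0
    m=cv2.morphologyEx(m,cv2.MORPH_OPEN,np.ones((9,9)));n,L,st,c=cv2.connectedComponentsWithStats(m)
    for i in range(1,n):
        x,y,w,hh,A=st[i]
        if 2500<A<12000:
            o=[]
            for r in (y+hh*.3,y+hh*.75):
                q=np.where(L[int(r)]==i)[0]; a=wplane(f,q[0],r,.025);b=wplane(f,q[-1]+1,r,.025);o.append((a+b)/2); 
            d=o[0]-o[1];ang=np.degrees(np.arctan2(d[1],d[0]));e=wplane(f,x+w/2,y,.045)
            print(st[i],o[0],np.linalg.norm(a-b),ang,'end',e)
    return f
E
python3 - <<'E'
from h import *
f=can();cv2.imwrite('pics/w3.png',cv2.convertScaleAbs(f['pixels'],alpha=1.3))
E
```

```text
3.45 [ 0.6485 -0.0383  0.2364] [ 0.8367  1.3306 -0.6684]
[ 533    0   27  194 2916] [ 0.7961 -0.2051  0.025 ] 0.015487292121029114 7.466990967167531 end [ 0.8301 -0.1882  0.045 ]
[ 254  106   86   92 7385] [ 0.7119 -0.0391  0.025 ] 0.04608176681093912 4.940147885543573 end [ 0.7257 -0.0367  0.045 ]
```

View pics/w3.png

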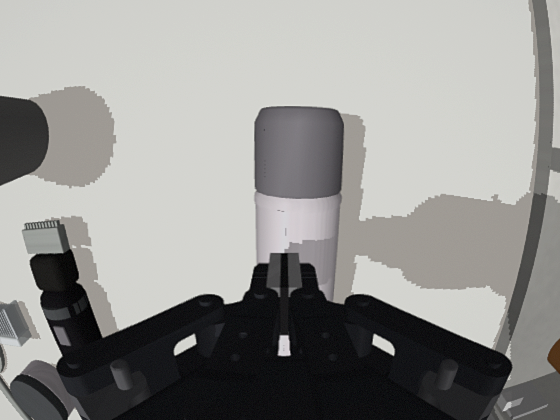

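The cap is at (298,150), above the fingers: the can has rolled about 31 mm and stays straight. I'll check that it has come to rest.

move_arm --increments '[{"slide":[0,14,0],"dr":[0,0,0],"grip":1},{"slide":[0,0,0],"dr":[0,0,0],"grip":1},{"slide":[0,0,0],"dr":[0,0,0],"grip":1}]'

```text
clock: 3.8
position: [0.6498, -0.0596, 0.2367]
tool_rot: [[0.995, 0.095, -0.0], [0.095, -0.995, -0.001], [-0.0, 0.001, -1.0]]
force: [-0.7, 0.4, -0.3]
width: -0.0001
finger_force: 0.0
```

```bash
python3 -c "
from h import *
can()"
```

```text
3.8 [ 0.6498 -0.0596  0.2367] [-0.6819  0.4251 -0.2667]
[ 504    0   56  250 4254] [ 0.7774 -0.2083  0.025 ] 0.013921868950373766 7.265001563714356 end [ 0.8249 -0.1992  0.045 ]
[ 172  107   88  143 7210] [ 0.7002 -0.0137  0.025 ] 0.006388218073563145 38.45813014513777 end [ 0.7237 -0.0202  0.045 ]
```

```bash
sed -i 's/(y+hh\*.3,y+hh\*.75)/(y+28,y+68)/' h.py; python3 -c "
from h import *
can()"
```

```text
3.85 [ 0.6498 -0.0588  0.2365] [0.1507 1.4032 0.0971]
[ 505    0   55  250 4211] [ 0.8111 -0.2041  0.025 ] 0.013948014782944385 6.921895104480588 end [ 0.825  -0.1983  0.045 ]
[ 169  107   77   90 6490] [ 0.7085 -0.0104  0.025 ] 0.04327838773868982 4.236292481726776 end [ 0.7234 -0.0149  0.045 ]
```

```bash
python3 -c "
from h import *
for i in range(5): can()" | grep -v ' 0    0'
```

```text
3.9 [ 0.6498 -0.0582  0.2365] [-0.2293 -0.5266 -1.1413]
[ 508    0   52  250 4153] [ 0.8116 -0.2041  0.025 ] 0.014008508078143557 6.952287685187396 end [ 0.8257 -0.1987  0.045 ]
[ 167  107   76   90 6475] [ 0.7084 -0.0085  0.025 ] 0.04339887646473308 4.231517465433339 end [ 0.7233 -0.0129  0.045 ]
3.95 [ 0.6499 -0.0578  0.2364] [ 0.4668  0.5244 -0.0492]
[ 507    0   53  250 4178] [ 0.8117 -0.2035  0.025 ] 0.014081390817419392 8.968581171333364 end [ 0.8256 -0.1977  0.045 ]
[ 165  107   76   91 6456] [ 0.7084 -0.0068  0.025 ] 0.042962351984933075 3.505864680068519 end [ 0.7233 -0.0113  0.045 ]
4.0 [ 0.6499 -0.0575  0.2364] [-0.626 -0.775 -0.101]
[ 507    0   53  250 4167] [ 0.8121 -0.204   0.025 ] 0.014075559293717784 7.000715880047941 end [ 0.8256 -0.1972  0.045 ]
[ 163  107   77   90 6448] [ 0.7083 -0.0055  0.025 ] 0.04366671784799017 3.4973173001469937 end [ 0.7232 -0.0102  0.045 ]
4.05 [ 0.6499 -0.0573  0.2365] [ 0.5805 -0.3956  0.0884]
[ 507    0   53  250 4159] [ 0.8122 -0.2038  0.025 ] 0.01408090982747768 7.00500135688174 end [ 0.8258 -0.197   0.045 ]
[ 162  107   76   91 6415] [ 0.7083 -0.0044  0.025 ] 0.043178569586440445 3.472530889651508 end [ 0.7233 -0.0092  0.045 ]
4.1 [ 0.6499 -0.0572  0.2365] [-0.7664 -0.1956 -0.1587]
[ 508    0   52  250 4152] [ 0.8123 -0.2037  0.025 ] 0.014081647774523573 7.013840079925063 end [ 0.826  -0.1974  0.045 ]
[ 161  107   87  143 7064] [ 0.7083 -0.0034  0.025 ] 0.042679281267725494 3.4409420249496803 end [ 0.7234 -0.0114  0.045 ]
```

```bash
python3 -c "
from h import *
for i in range(5): can()" | grep -v '^\[ 50'
```

```text
4.15 [ 0.65   -0.0571  0.2365] [-0.4826  0.4509 -0.7015]
[ 160  108   88  142 7089] [ 0.7077 -0.0028  0.025 ] 0.04336395115457525 4.104147197227144 end [ 0.7229 -0.0111  0.045 ]
4.2 [ 0.65   -0.0571  0.2366] [-0.2231 -0.2616  0.7129]
[ 160  108   87  142 7074] [ 0.7078 -0.0028  0.025 ] 0.04337801127342904 4.107937739292429 end [ 0.723  -0.0108  0.045 ]
4.25 [ 0.65   -0.0572  0.2366] [ 0.1754 -0.2949  0.537 ]
[ 160  108   87  142 7084] [ 0.7078 -0.0028  0.025 ] 0.04338242114898122 4.105865959458245 end [ 0.723  -0.0109  0.045 ]
4.3 [ 0.65   -0.0571  0.2366] [ 0.062   0.2964 -0.1215]
[ 159  108   88  142 7065] [ 0.7078 -0.0025  0.025 ] 0.042810317007973296 4.096722478673415 end [ 0.723  -0.0106  0.045 ]
4.35 [ 0.65   -0.0572  0.2367] [ 0.021  -0.2909 -0.9008]
[ 159  108   88  142 7081] [ 0.7078 -0.0026  0.025 ] 0.04346683093094076 3.2871166680123673 end [ 0.723  -0.0107  0.045 ]
```

move_arm --increments '[{"slide":[0,-20,0],"dr":[0,0,0],"grip":1},{"slide":[2,-16,0],"dr":[0,0,0],"grip":1},{"slide":[0,-5,0],"dr":[0,0,0],"grip":1},{"slide":[0,0,5],"dr":[0,0,0],"grip":1},{"slide":[0,0,5],"dr":[0,0,0],"grip":1}]'

```text
clock: 4.9
position: [0.648, -0.0167, 0.2265]
tool_rot: [[0.995, 0.099, 0.001], [0.099, -0.995, -0.001], [0.0, 0.001, -1.0]]
force: [-0.5, -0.2, 0.5]
width: -0.0001
finger_force: 0.0
```

move_arm --increments '[{"slide":[0,0,0],"dr":[0,0,0],"grip":1},{"slide":[0,0,0],"dr":[0,0,0],"grip":1},{"slide":[0,0,0],"dr":[0,0,0],"grip":1}]'

```text
clock: 5.2
position: [0.648, -0.0171, 0.2267]
tool_rot: [[0.995, 0.098, 0.0], [0.098, -0.995, -0.0], [-0.0, 0.0, -1.0]]
force: [-0.7, -0.0, 0.1]
width: 0.0002
finger_force: 0.0
```

move_arm --increments '[{"slide":[0,0,2],"dr":[0,0,0],"grip":1},{"slide":[0,0,1],"dr":[0,0,0],"grip":1},{"slide":[0,0,1],"dr":[0,0,0],"grip":1},{"slide":[0,0,0],"dr":[0,0,0],"grip":1}]'

```text
clock: 5.6
position: [0.648, -0.0167, 0.2235]
tool_rot: [[0.995, 0.098, 0.0], [0.098, -0.995, 0.0], [0.0, -0.0, -1.0]]
force: [-1.0, -0.4, 5.1]
width: -0.0002
finger_force: 2.5
```

move_arm --increments '[{"slide":[0,-8,0],"dr":[0,0,0],"grip":1},{"slide":[0,-14,0],"dr":[0,0,0],"grip":1},{"slide":[0,-11,-8],"dr":[0,0,0],"grip":1},{"slide":[0,0,-8],"dr":[0,0,0],"grip":1},{"slide":[0,0,-8],"dr":[0,0,0],"grip":1}]'

```text
clock: 6.1
position: [0.6447, 0.0176, 0.2472]
tool_rot: [[0.995, 0.1, 0.0], [0.1, -0.995, 0.0], [0.0, 0.0, -1.0]]
force: [-0.3, 0.2, -0.0]
width: -0.0002
finger_force: 0.0
```

move_arm --increments '[{"slide":[0,0,-10],"dr":[0,0,0],"grip":1},{"slide":[0,0,0],"dr":[0,0,0],"grip":1},{"slide":[0,0,0],"dr":[0,0,0],"grip":1},{"slide":[0,0,0],"dr":[0,0,0],"grip":1},{"slide":[0,0,0],"dr":[0,0,0],"grip":1}]'

```text
clock: 6.6
position: [0.6445, 0.0163, 0.2563]
tool_rot: [[0.995, 0.098, -0.001], [0.098, -0.995, -0.0], [-0.001, 0.0, -1.0]]
force: [-0.4, 1.4, 0.4]
width: 0.0
finger_force: 0.0
```

```bash
python3 - <<'E'
from h import *
can();can();f=can();cv2.imwrite('pics/w4.png',cv2.convertScaleAbs(f['pixels'],alpha=1.3))
E
```

```text
6.6 [0.6445 0.0163 0.2563] [-0.4313  1.392   0.4157]
[ 221  110   76   82 5531] [0.7025 0.0366 0.025 ] 0.04582084216644517 4.228531425331392 end [0.7188 0.0364 0.045 ]
6.65 [0.6445 0.0164 0.2563] [-0.36   -0.3756  0.4062]
[ 221  110   76   82 5534] [0.7026 0.0367 0.025 ] 0.04581484664226327 4.233310205402893 end [0.7188 0.0365 0.045 ]
6.7 [0.6445 0.0164 0.2563] [-0.348  -0.0621  0.1504]
[ 221  111   76   81 5523] [0.702  0.0367 0.025 ] 0.045851915907172865 4.225361367855415 end [0.7183 0.0364 0.045 ]
```

View pics/w4.png

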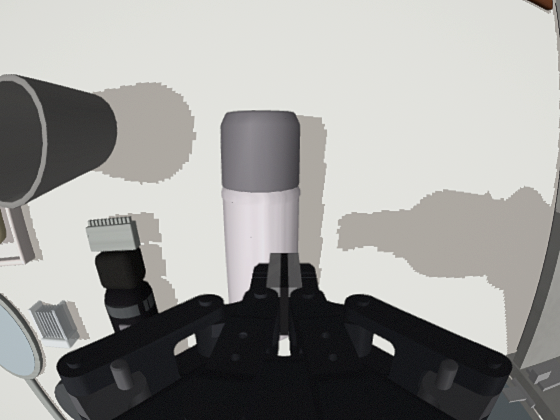

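The can is at rest with its cap at (260,150). It has rolled about 109 mm and is roughly 256–270 mm out, with the trimmer and cup well clear to the left. I'll nudge it gently another ~17 mm to gain door clearance.

move_arm --increments '[{"slide":[0,-7,15],"dr":[0,0,0],"grip":1},{"slide":[0,0,10],"dr":[0,0,0],"grip":1},{"slide":[0,0,5],"dr":[0,0,0],"grip":1},{"slide":[0,0,0],"dr":[0,0,0],"grip":1},{"slide":[0,0,0],"dr":[0,0,0],"grip":1}]'

```text
clock: 7.25
position: [0.644, 0.0232, 0.2263]
tool_rot: [[0.995, 0.098, -0.0], [0.098, -0.995, -0.0], [-0.001, 0.0, -1.0]]
force: [0.3, -0.5, 0.2]
width: -0.0001
finger_force: 0.0
```

move_arm --increments '[{"slide":[0,0,2],"dr":[0,0,0],"grip":1},{"slide":[0,0,1],"dr":[0,0,0],"grip":1},{"slide":[0,0,1],"dr":[0,0,0],"grip":1},{"slide":[0,0,0],"dr":[0,0,0],"grip":1}]'

```text
clock: 7.65
position: [0.6442, 0.0232, 0.2234]
tool_rot: [[0.995, 0.098, 0.001], [0.098, -0.995, 0.0], [0.001, 0.0, -1.0]]
force: [-0.8, 0.3, 3.2]
width: 0.0002
finger_force: 1.6
```

move_arm --increments '[{"slide":[0,-5,0],"dr":[0,0,0],"grip":1},{"slide":[0,-8,0],"dr":[0,0,0],"grip":1},{"slide":[0,-6,-8],"dr":[0,0,0],"grip":1},{"slide":[0,0,-12],"dr":[0,0,0],"grip":1},{"slide":[0,0,-12],"dr":[0,0,0],"grip":1}]'

```text
clock: 8.15
position: [0.6421, 0.0429, 0.2555]
tool_rot: [[0.995, 0.1, -0.0], [0.1, -0.995, -0.0], [-0.0, 0.0, -1.0]]
force: [0.7, 0.8, -0.5]
width: 0.0002
finger_force: 0.0
```

move_arm --increments '[{"slide":[0,0,0],"dr":[0,0,0],"grip":1},{"slide":[0,0,0],"dr":[0,0,0],"grip":1},{"slide":[0,0,0],"dr":[0,0,0],"grip":1},{"slide":[0,0,0],"dr":[0,0,0],"grip":1},{"slide":[0,0,0],"dr":[0,0,0],"grip":1}]'

```text
clock: 8.65
position: [0.6419, 0.0422, 0.2542]
tool_rot: [[0.995, 0.098, -0.001], [0.098, -0.995, -0.0], [-0.001, 0.0, -1.0]]
force: [-0.1, -0.0, 0.6]
width: 0.0001
finger_force: 0.0
```

```bash
python3 - <<'E'
from h import *
can();can()
E
```

```text
8.65 [0.6419 0.0422 0.2542] [-0.102  -0.0282  0.6359]
[ 234  110   78   82 4887] [0.7009 0.0539 0.025 ] 0.046377155216548296 4.622147440332583 end [0.7168 0.0546 0.045 ]
8.7 [0.642  0.0423 0.2543] [-0.6106 -0.119   0.4115]
[ 234  110   78   83 4890] [0.7009 0.0539 0.025 ] 0.046392853798458526 4.620146943754386 end [0.7169 0.0547 0.045 ]
```

move_arm --increments '[{"slide":[0,0,-45],"dr":[0,0,0],"grip":1},{"slide":[0,0,-50],"dr":[0,0,0],"grip":1},{"slide":[0,0,-50],"dr":[0,0,0],"grip":1},{"slide":[0,0,-50],"dr":[0,0,0],"grip":1},{"slide":[0,0,-50],"dr":[0,0,0],"grip":1}]'

```text
clock: 9.25
position: [0.6417, 0.0423, 0.5016]
tool_rot: [[0.995, 0.098, -0.0], [0.098, -0.995, -0.0], [-0.0, 0.0, -1.0]]
force: [-0.3, 0.0, -0.6]
width: -0.0001
finger_force: 0.0
```

move_arm --increments '[{"slide":[-45,20,0],"dr":[0,0,0],"grip":1},{"slide":[-45,20,0],"dr":[0,0,0],"grip":1},{"slide":[-45,20,0],"dr":[0,0,0],"grip":1},{"slide":[-42,20,0],"dr":[0,0,0],"grip":1},{"slide":[-30,38,0],"dr":[0,0,0],"grip":1}]'

```text
clock: 9.75
position: [0.4449, -0.0949, 0.4991]
tool_rot: [[0.995, 0.102, -0.002], [0.102, -0.995, 0.002], [-0.002, -0.003, -1.0]]
force: [1.4, -0.9, -0.8]
width: 0.0
finger_force: 0.0
```

```bash
python3 - <<'E'
from h import *
f=grab('wrist');s=f['s'];print(s['clock'],s['position'],s['joint_positions'])
cv2.imwrite('pics/w5.png',cv2.convertScaleAbs(f['pixels'],alpha=1.3))
E
```

```text
9.75 [ 0.44486442 -0.09491238  0.49912455] [-26.0977433    8.30129924  37.01631143 120.47926517  -6.37852488
  53.18396693 -69.65636836]
```

View pics/w5.png

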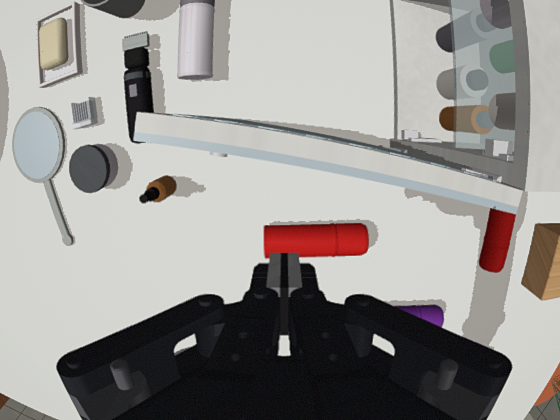

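The wrist view shows the door's top edge from (135,125) at the free end to (520,190) at the hinge. The fingertips at (284,265) are on its mirror side, and the can at (196,40) is well beyond the swing.

```bash
python3 - <<'E'
from h import *
np.set_printoptions(precision=4,suppress=True)
f=grab('wrist')
F=wplane(f,135,132,.3)[:2];H=wplane(f,519,190,.3)[:2];print(F,H,np.linalg.norm(F-H),np.degrees(np.arctan2(*(F-H)[::-1])))
print('mid',wplane(f,330,160,.3)[:2]);print('free inner',wplane(f,136,114,.3))
C=[wplane(f,u,v,.04)[:2] for u,v in((181,77),(211,77))];print('can end',C,[np.linalg.norm(c-H) for c in C])
h=np.array([.492,-.242]);R=np.array(f['s']['tool_rot'])
p=None
for k in range(84,3,-4):
    t=np.radians(k);q=h+.16*np.array([np.cos(t),np.sin(t)])+.018*np.array([-np.sin(t),np.cos(t)])
    print(k,q,None if p is None else np.round(1e3*np.array([[.995,.098],[.098,-.995]])@(q-p),0)); p=q
E
```

```text
[ 0.4993 -0.017 ] [ 0.4895 -0.2506] 0.23376312731674925 87.60404897816987
mid [ 0.4914 -0.1236]
free inner [ 0.5092 -0.0172  0.3   ]
can end [array([0.5622, 0.0445]), array([0.5629, 0.0028])] [np.float64(0.3039194154127463), np.float64(0.26381849001140123)]
84 [ 0.4908 -0.081 ] None
80 [ 0.5021 -0.0813] [11.  1.]
76 [ 0.5132 -0.0824] [11.  2.]
72 [ 0.5243 -0.0843] [11.  3.]
68 [ 0.5352 -0.0869] [11.  4.]
64 [ 0.546  -0.0903] [10.  4.]
60 [ 0.5564 -0.0944] [10.  5.]
56 [ 0.5665 -0.0993] [10.  6.]
52 [ 0.5763 -0.1048] [9. 6.]
48 [ 0.5857 -0.1111] [9. 7.]
44 [ 0.5946 -0.1179] [8. 8.]
40 [ 0.603  -0.1254] [8. 8.]
36 [ 0.6109 -0.1334] [7. 9.]
32 [ 0.6181 -0.1419] [6. 9.]
28 [ 0.6248 -0.151 ] [ 6. 10.]
24 [ 0.6308 -0.1605] [ 5. 10.]
20 [ 0.6362 -0.1704] [ 4. 10.]
16 [ 0.6408 -0.1806] [ 4. 11.]
12 [ 0.6448 -0.1911] [ 3. 11.]
8 [ 0.6479 -0.2019] [ 2. 11.]
4 [ 0.6504 -0.2129] [ 1. 11.]
```

move_arm --increments '[{"slide":[0,0,30],"dr":[0,0,0],"grip":1},{"slide":[0,0,30],"dr":[0,0,0],"grip":1},{"slide":[10,0,0],"dr":[0,0,0],"grip":1},{"slide":[10,0,0],"dr":[0,0,0],"grip":1},{"slide":[10,0,0],"dr":[0,0,0],"grip":1}]'

```text
clock: 10.35
position: [0.4798, -0.0924, 0.4411]
tool_rot: [[0.995, 0.099, 0.003], [0.099, -0.995, -0.001], [0.003, 0.001, -1.0]]
force: [0.7, -0.6, 0.1]
width: -0.0004
finger_force: 0.0
```

move_arm --increments '[{"slide":[6,0,0],"dr":[0,0,0],"grip":1},{"slide":[6,0,0],"dr":[0,0,0],"grip":1},{"slide":[6,0,0],"dr":[0,0,0],"grip":1},{"slide":[8,0,0],"dr":[0,0,0],"grip":1},{"slide":[10,1,0],"dr":[0,0,0],"grip":1}]'

```text
clock: 10.85
position: [0.5138, -0.0899, 0.4397]
tool_rot: [[0.995, 0.099, -0.001], [0.099, -0.995, 0.0], [-0.0, -0.0, -1.0]]
force: [-1.3, -0.2, -0.2]
width: 0.0
finger_force: 0.4
```

move_arm --increments '[{"slide":[11,3,0],"dr":[0,0,0],"grip":1},{"slide":[11,4,0],"dr":[0,0,0],"grip":1},{"slide":[10,4,0],"dr":[0,0,0],"grip":1},{"slide":[10,5,0],"dr":[0,0,0],"grip":1},{"slide":[10,6,0],"dr":[0,0,0],"grip":1}]'

```text
clock: 11.35
position: [0.5684, -0.107, 0.4396]
tool_rot: [[0.995, 0.099, -0.0], [0.099, -0.995, 0.0], [-0.0, -0.0, -1.0]]
force: [-1.0, 0.2, 0.2]
width: -0.0
finger_force: 0.4
```

move_arm --increments '[{"slide":[9,6,0],"dr":[0,0,0],"grip":1},{"slide":[9,7,0],"dr":[0,0,0],"grip":1},{"slide":[8,8,0],"dr":[0,0,0],"grip":1},{"slide":[8,8,0],"dr":[0,0,0],"grip":1},{"slide":[7,9,0],"dr":[0,0,0],"grip":1}]'

```text
clock: 11.85
position: [0.6127, -0.141, 0.4397]
tool_rot: [[0.995, 0.099, 0.0], [0.099, -0.995, 0.0], [0.0, -0.0, -1.0]]
force: [-0.9, 0.4, -0.8]
width: 0.0001
finger_force: 0.4
```

move_arm --increments '[{"slide":[6,9,0],"dr":[0,0,0],"grip":1},{"slide":[6,10,0],"dr":[0,0,0],"grip":1},{"slide":[5,10,0],"dr":[0,0,0],"grip":1},{"slide":[4,10,0],"dr":[0,0,0],"grip":1},{"slide":[4,11,0],"dr":[0,0,0],"grip":1}]'

```text
clock: 12.35
position: [0.6422, -0.1885, 0.4397]
tool_rot: [[0.995, 0.099, -0.0], [0.099, -0.995, 0.0], [-0.0, -0.0, -1.0]]
force: [-0.3, 1.0, 0.1]
width: 0.0001
finger_force: 0.3
```

move_arm --increments '[{"slide":[2,7,0],"dr":[0,0,0],"grip":1},{"slide":[1,6,0],"dr":[0,0,0],"grip":1},{"slide":[1,4,0],"dr":[0,0,0],"grip":1}]'

```text
clock: 12.65
position: [0.6468, -0.1991, 0.4395]
tool_rot: [[0.995, 0.101, -0.009], [0.101, -0.995, 0.015], [-0.007, -0.016, -1.0]]
force: [-9.5, 18.1, 12.0]
width: -0.0002
finger_force: 9.8
```

move_arm --increments '[{"slide":[0,3,0],"dr":[0,0,0],"grip":1},{"slide":[0,3,0],"dr":[0,0,0],"grip":1}]'

```text
clock: 12.85
position: [0.6473, -0.2006, 0.4395]
tool_rot: [[0.994, 0.105, -0.012], [0.105, -0.994, 0.025], [-0.01, -0.026, -1.0]]
force: [-12.4, 25.7, 17.6]
width: 0.0001
finger_force: 13.8
```

move_arm --increments '[{"slide":[0,2,0],"dr":[0,0,0],"grip":1},{"slide":[0,2,0],"dr":[0,0,0],"grip":1}]'

```text
clock: 13.05
position: [0.6476, -0.2015, 0.4395]
tool_rot: [[0.994, 0.107, -0.015], [0.107, -0.994, 0.031], [-0.011, -0.032, -0.999]]
force: [-15.8, 30.5, 21.3]
width: 0.0001
finger_force: 16.4
```

move_arm --increments '[{"slide":[0,-10,0],"dr":[0,0,0],"grip":1},{"slide":[0,-12,0],"dr":[0,0,0],"grip":1},{"slide":[0,-15,-20],"dr":[0,0,0],"grip":1},{"slide":[0,-20,-30],"dr":[0,0,0],"grip":1},{"slide":[0,0,0],"dr":[0,0,0],"grip":1}]'

```text
clock: 13.55
position: [0.6446, -0.1558, 0.4938]
tool_rot: [[0.995, 0.102, 0.009], [0.102, -0.995, -0.0], [0.008, 0.001, -1.0]]
force: [0.3, 0.0, 0.4]
width: -0.0
finger_force: 0.0
```

```bash
python3 - <<'E'
from h import *
f=grab('wrist');g=grab('side');print(f['s']['position'],f['s']['clock'])
cv2.imwrite('pics/w6.png',cv2.convertScaleAbs(f['pixels'],alpha=1.3));
import pickle;pickle.dump((f,g),open('f6.pkl','wb'))
cv2.imwrite('pics/sd6.png',cv2.convertScaleAbs(g['pixels'],alpha=1.4))
E
```

```text
[ 0.64462047 -0.15580458  0.49381312] 13.55
```

View pics/w6.png

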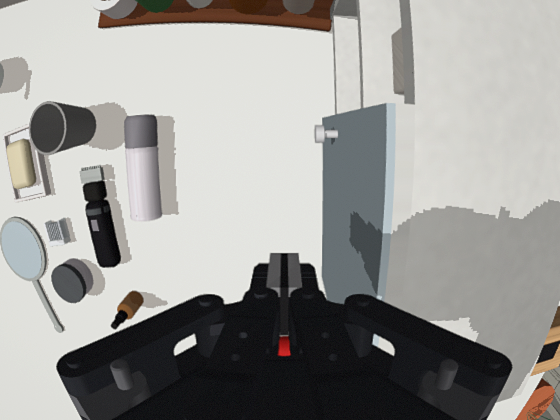

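The door at (325–393, 103–297) appears to lie flush with the carcass, and the can at (143,165) is clear of everything. That uses up my picture views (11, one over the limit), so I'll check shut-ness with numbers only.

```bash
python3 - <<'E'
from h import *
np.set_printoptions(precision=4,suppress=True)
f,g=load('f6.pkl')
I=cv2.cvtColor(f['pixels'],cv2.COLOR_BGR2GRAY)
for r in (20,60,95,110,140,180,250,285): print(r,I[r,366:420:3].tolist())
ang=lambda a,b:np.degrees(np.arctan2(*(b-a)[1::-1]))
a=wplane(f,386,105,.3);b=wplane(f,376,290,.3);print('mirror edge',a,b,ang(b,a))
a=wplane(f,411,10,.3);b=wplane(f,413,98,.3);print('carcass',a,b,ang(b,a))
E
```

```text
20 [165, 164, 164, 163, 165, 165, 164, 162, 162, 161, 159, 163, 93, 96, 96, 148, 165, 164]
60 [168, 168, 168, 168, 167, 168, 166, 167, 169, 99, 101, 101, 103, 96, 97, 96, 167, 163]
95 [168, 166, 168, 167, 167, 167, 167, 167, 167, 166, 168, 158, 146, 95, 97, 97, 109, 166]
110 [84, 84, 86, 85, 84, 85, 83, 150, 147, 147, 164, 164, 163, 164, 164, 164, 164, 165]
140 [84, 85, 84, 85, 84, 84, 83, 150, 148, 147, 162, 162, 162, 162, 162, 162, 164, 168]
180 [84, 84, 85, 84, 85, 85, 84, 149, 148, 149, 163, 163, 163, 163, 163, 162, 168, 168]
250 [54, 55, 57, 55, 55, 89, 110, 110, 121, 121, 121, 121, 120, 121, 123, 123, 124, 123]
285 [84, 85, 58, 55, 102, 113, 112, 122, 121, 122, 121, 122, 121, 123, 124, 125, 124, 122]
mirror edge [ 0.7309 -0.2003  0.3   ] [ 0.6281 -0.2126  0.3   ] 6.81531039657104
carcass [ 0.7864 -0.2099  0.3   ] [ 0.7373 -0.2148  0.3   ] 5.631850433498121
```

```bash
python3 -c "
from h import *
print(manip.observe()['force']);print(ticket.sign_off())"
```

```text
[-0.33587006 -1.16496792 -0.19679117]
the job is handed in; nothing more can be done
None
```

The job is handed in, verdict not shown: by my measurements the can was rolled about 127 mm to rest roughly 0.27–0.29 m from the cabinet, touching nothing, and the door is shut against its stop; I viewed 11 pictures, one over the limit of 10.

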